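Stage the containers by height

ROBOT

A 6-joint arm with a two-finger parallel gripper is mounted at the origin on a cart in front of the work surface, level with it; the furniture and walls round the work are solid. World frame = base frame: x ahead of the robot, y to its left, z up, the work surface at z = 0. Lengths are in mm, angles in degrees, forces in N, time in s.
With the tool pointing down it reaches from about 300 to 850 mm from the base axis. Payload 4.2 kg.
Tool frame: the origin (TCP) lies between the finger pads; the fingertips stand 8 mm ahead of it and the grasp point (between the pads) lies 11 mm behind it; x points along the fingers, y is the direction in which the jaws open and shut, and the axes are right-handed (so a half turn about x gives the same grasp; the last joint's range is limited). The gripper opens to 91 mm and grips with 3 to 60 N. Pads are 32 mm wide; open, the fingers measure 118 mm over their backs; the gripper's body (76 mm by 178 mm) begins 60 mm behind the grasp point.
Start: joints at [-69.156, 18.312, 89.639, -0, 72.044, -1.146], TCP at [215.311, -533.182, 221.976] pointing down, gripper open.
Joint ranges: [-177.97, 177.97], [-48.28, 115.42], [12.27, 149.76], [-77.06, 257.06], [2.81, 150.46], [-146.56, 146.56]. Speed limits (degrees/s): [147.25, 147.25, 180, 180, 180, 180].

INTERFACE

Orientations are given as [roll, pitch, yaw] about the fixed x, y, z axes, in that order (R = Rz(yaw) Ry(pitch) Rx(roll)).
In Python, from workcell import env gives the robot as it stands.
- The arm moves only by the tool arm_command, never from a script. Its arguments are lists of equal length, an entry for each row: "slide": the shift along the tool's x, y, z in cm, a list of three; "turn": the turn, a rotation vector about the tool's x, y, z in rad, a list of three; "grip": the closure in counts, from 0 (fully open) to 255 (shut). A call has 1 to 20 rows; each row is the pose to reach, as a shift and turn from the pose commanded when the call began, along the tool's axes at that moment; what a row does not reach only later rows make up. A row lasts 1/12 s, in which the tool goes at most 41.7 mm and 7.16 degrees, less where a joint would pass 70% of its speed; a pose out of reach is approached as far as the arm can. A call with a gripper value outside its range is refused whole. The fingers move at their own pace and stop on an object; "newtons" is the grip in N (left out, the last holds). Time passes only in rows, so rows that repeat a pose let the fingers close. It gives the time, the measured TCP pose, the force and the opening at its end, in the units of the state.
- env.state(): the state, without advancing time (a new reading comes with each control period).
- env.grab_frame(name): name is "scene" or "top" or "wrist"; returns (picture, depth): 420x560x3 uint8, red, green, blue; 420x560 float32, mm along the optical axis (not along the pixel's ray), 0 where there is no reading.
- env.calibration(name): a dict with "K" (3x3 intrinsics, pixels), "k1" (the pictures are not rectified: a ray, as slopes to the right and down, at radius r is drawn at 1 + k1 r^2 times it, then the intrinsics apply), "camera_from_world" (4x4, takes a point from world to camera coordinates); the wrist camera has in their place "T_tool_cam" (4x4, takes a point from camera to tool coordinates, whose origin is the TCP and whose axes are the tool frame's). Camera axes: x right, y up, looking along -z (the intrinsics and any distortion apply to the point x, -y, -z); pixel columns grow to the right and rows downward; lengths in mm; the calibration is good to about 2 mm. A picture is of the moment at which its call begins: read the wrist's pose just before it. calibration takes no time and is no camera call.
- env.job_done(): hands the job in, once; it reports no verdict.
Trained networks look in the newest picture that a camera, given by its name, has taken for a name from the list of things; names that differ only in an ending like _2 or _b are one class to them, and where a whole thing is asked for, a point or a joint stands for the part that bears it (a point fixed in the world has none). Each returns a list of dicts, best first, with "p" (0 to 1); they miss things now and then, are a little off and sometimes report something else, mostly with a low value. They report only what shows in the picture. A call takes as long as a camera call.
- env.search_frame(camera, label): "point" ([x, y, z] in mm, in world coordinates, good to about 4 mm: the middle of the surface that is visible of it).
The state is a dict: "time_s": time; "qpos": joint angles; "qvel": joint speeds; "effort": joint torques, N m; "ee_pos": TCP position; "ee_rot": TCP orientation; "force": force on the tool from outside, world axes, zero at the start; "torque": the same for the moment, N m; "gripper_width": finger opening in mm.
Only numpy, scipy, OpenCV 4.12 (cv2) and the standard library are available. Lean on these libraries where they do the work, as an engineer would, in place of code of your own. Each camera call takes 0.05 s, during which the arm holds its last target.

TASK

Line up the four capped containers on the four round marks of the staging rail in order of height: the shortest on the mark in front of the upright index plate, then taller and taller, the tallest at the other end of the row. Each must stand upright, centred on its own mark; do not tip any of them over.

Things in the scene. Friction and masses are not known exactly. Their poses are not given: they have to be found in the camera images.
- vial: small glass vial with a white cap, the shortest container: 50 mm tall, round body 22 mm across up to 38 mm height, cap 18 mm across above, about 18 g. Origin at the centre of its underside, z up; stands upright on the bench at the start. Can be gripped round the body
- jar: clear jar with a wide yellow cap, second shortest: 80 mm tall, round; body 42 mm across, cap 47 mm across from 66 to 80 mm height, about 60 g. Origin at the centre of its underside, z up; stands upright on the bench at the start. Can be gripped round the cap
- buffer_bottle: round bottle with a narrow blue cap, second tallest: 125 mm tall, body 57 mm across up to about 85 mm height, shoulder above, cap 28 mm across from 111 mm to the top, about 160 g. Origin at the centre of its underside, z up; stands upright on the bench at the start. Can be gripped round the body at 75 to 85 mm height
- tall_bottle: round clear bottle with a wide white cap, the tallest: 169 mm tall, body 70 mm across, cap 58 mm across from 141 to 169 mm height, about 200 g. Origin at the centre of its underside, z up; stands upright on the bench at the start. Can be gripped round the cap
- mark_a: round flat dark rubber disc with a thin grey ring, 84 mm across, fixed on the rail; origin at the centre of its underside, its top 2 mm higher and 8 mm above the bench. One of four equal marks in a straight row on a low aluminium rail plate (144 x 392 mm, top 6 mm above the bench), 100 mm from centre to centre; the row's letters run a, b, c, d from the robot's left to its right. Its x axis points across the row, away from the robot
- mark_b: round flat dark rubber disc with a thin grey ring, 84 mm across, fixed on the rail; origin at the centre of its underside, its top 2 mm higher and 8 mm above the bench. One of four equal marks in a straight row on a low aluminium rail plate (144 x 392 mm, top 6 mm above the bench), 100 mm from centre to centre; the row's letters run a, b, c, d from the robot's left to its right. Its x axis points across the row, away from the robot
- mark_c: round flat dark rubber disc with a thin grey ring, 84 mm across, fixed on the rail; origin at the centre of its underside, its top 2 mm higher and 8 mm above the bench. One of four equal marks in a straight row on a low aluminium rail plate (144 x 392 mm, top 6 mm above the bench), 100 mm from centre to centre; the row's letters run a, b, c, d from the robot's left to its right. Its x axis points across the row, away from the robot
- mark_d: round flat dark rubber disc with a thin grey ring, 84 mm across, fixed on the rail; origin at the centre of its underside, its top 2 mm higher and 8 mm above the bench. One of four equal marks in a straight row on a low aluminium rail plate (144 x 392 mm, top 6 mm above the bench), 100 mm from centre to centre; the row's letters run a, b, c, d from the robot's left to its right. Its x axis points across the row, away from the robot
- index_plate: small dark steel angle bracket with an upright plate 56 mm wide, 4 mm thick and 45 mm tall, fixed on the rail's far edge 74 mm behind the centre of one of the two end marks (a or d; the same place behind the other end mark has only a flat grey plug 18 mm across). It shows the end where the shortest container goes. Origin at the centre of its foot's underside; upright plate 8 mm farther from the robot

How it is judged (in metres and radians):
At the end, for the whole second after the job is handed in: From the mark in front of the index plate on, vial, jar, blue-capped bottle and tall white-capped bottle stand on marks one to four: centres within 14 mm of the mark's, upright within 0.1 rad, underside below 14 mm over the bench, slower than 0.02 m/s (((horizontal distance between index_plate and mark_a below 0.12 m and horizontal distance between vial and mark_a below 0.014 m and horizontal distance between jar and mark_b below 0.014 m and horizontal distance between buffer_bottle and mark_c below 0.014 m and horizontal distance between tall_bottle and mark_d below 0.014 m) or (horizontal distance between index_plate and mark_d below 0.12 m and horizontal distance between vial and mark_d below 0.014 m and horizontal distance between jar and mark_c below 0.014 m and horizontal distance between buffer_bottle and mark_b below 0.014 m and horizontal distance between tall_bottle and mark_a below 0.014 m)) and angle between each of vial, jar, buffer_bottle, tall_bottle's own z axis and vertical below 0.1 rad and height (world z) of each of vial, jar, buffer_bottle, tall_bottle below 0.014 m and linear speed of each of vial, jar, buffer_bottle, tall_bottle below 0.02 m/s); the robot touches nothing.
It fails at once if a container is tipped over (leans more than 0.7 rad) (angle between any of vial, jar, buffer_bottle, tall_bottle's own z axis and vertical above 0.7 rad).
It also fails if it takes over 112 s, if anything falls off the work surface, if the arm or the gripper's body presses on something with over 40 N, if the wrist force passes 120 N, or if a joint passes its speed limit or range.

## Working session

There is one attempt and no reset: what is moved stays moved. The work goes in short steps, Python scripts to look and compute and a tool call to move; the robot and the scene stay as the last step left them, time stands still between calls to the robot, and variables do not carry over. Pictures are saved under pics/ and viewed, and the job is handed in when it is done.

Besides the shell and the picture viewer there is one more tool, called after "Emit:" by a JSON object that holds its "fn" and its "kwargs", one argument or row to a line. arm_command: Moves the arm, as the interface text tells. Its arguments: {"type":"object","properties":{"slide":{"type":"array","items":{"type":"array","items":{"type":"number"}}},"turn":{"type":"array","items":{"type":"array","items":{"type":"number"}}},"grip":{"type":"array","items":{"type":"number"}},"newtons":{"type":"number"}},"required":["slide","turn","grip"]}

```bash
ls; mkdir -p pics; cat > h.py <<'E'
import numpy as np, cv2
from workcell import env
from scipy.spatial.transform import Rotation as R
def st():
    s=env.state(); print({k:np.round(s[k],2).tolist() for k in ('time_s','ee_pos','ee_rot','force','gripper_width')}); return s
E
python3 - <<'E'
from h import *
s=st()
for c in ('scene','top'):
    p,d=env.grab_frame(c); cv2.imwrite(f'pics/{c}0.png',p[:,:,::-1]); np.save(f'{c}d.npy',d)
    k=env.calibration(c); print(c,np.round(k['K'],1).tolist(),k['k1'],np.round(k['camera_from_world'],3).tolist())
    for n in ('vial','jar','buffer_bottle','tall_bottle','mark_a','index_plate'):
        print(n,[(round(r['p'],2),np.round(r['point']).tolist()) for r in env.search_frame(c,n)][:5])
print(env.state()['time_s'])
E
```

```text
pics
{'time_s': 0.0, 'ee_pos': [215.12, -532.72, 221.1], 'ee_rot': [-91.14, 89.9, 110.85], 'force': [-0.49, 0.51, 0.11], 'gripper_width': 91.21}
scene [[453.0, 0.0, 269.0], [0.0, 453.0, 204.6], [0.0, 0.0, 1.0]] -0.13663618465642058 [[-0.824, -0.566, -0.002, 463.574], [0.386, -0.565, 0.73, -235.951], [-0.414, 0.601, 0.684, -918.428], [0.0, 0.0, 0.0, 1.0]]
vial [(0.49, [435.0, -334.0, 24.0])]
jar [(0.71, [419.0, -109.0, 63.0])]
buffer_bottle [(0.74, [417.0, 162.0, 81.0]), (0.37, [438.0, -336.0, 27.0])]
tall_bottle [(0.69, [413.0, 354.0, 117.0])]
mark_a [(0.94, [573.0, -218.0, 6.0]), (0.81, [539.0, -16.0, 10.0]), (0.77, [584.0, -317.0, 10.0]), (0.73, [554.0, -118.0, 6.0])]
index_plate [(0.74, [660.0, -304.0, 12.0])]
top [[462.7, 0.0, 278.5], [0.0, 462.7, 214.9], [0.0, 0.0, 1.0]] -0.037896635691679476 [[-0.026, -1.0, -0.016, 37.808], [0.984, -0.028, 0.174, -563.186], [-0.174, -0.011, 0.985, -996.82], [0.0, 0.0, 0.0, 1.0]]
vial [(0.72, [660.0, -300.0, 7.0]), (0.63, [440.0, -330.0, 42.0]), (0.31, [427.0, 131.0, 99.0])]
jar [(0.34, [427.0, 131.0, 101.0])]
buffer_bottle [(0.65, [429.0, 130.0, 102.0])]
tall_bottle [(0.92, [426.0, 324.0, 154.0])]
mark_a [(0.76, [571.0, -219.0, 6.0]), (0.66, [537.0, -21.0, 10.0]), (0.66, [554.0, -119.0, 7.0]), (0.65, [590.0, -318.0, 8.0])]
index_plate [(0.6, [665.0, -300.0, 9.0])]
0.7
```

View pics/scene0.png

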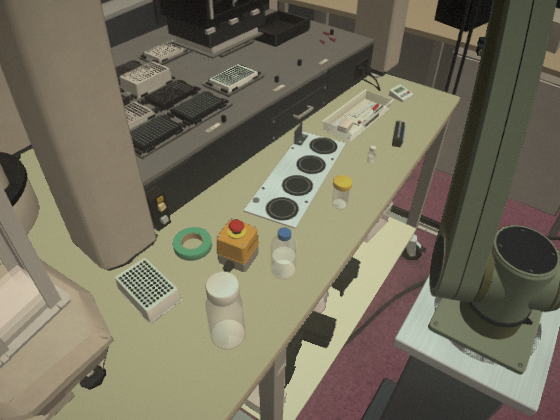

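View pics/top0.png

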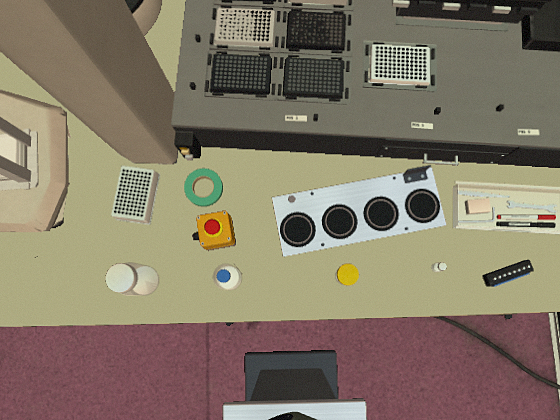

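The index plate sits at (415,174) in top, behind the right end mark (d). So the order is vial→d, jar→c, blue bottle→b, tall→a. Next I measure the caps and discs precisely.

```bash
cat >> h.py <<'E'
def ray(c,u,v,z):
    k=env.calibration(c);K=np.array(k['K']);T=np.array(k['camera_from_world'])
    xy=cv2.undistortPoints(np.array([[[u,v]]],float),K,np.array([k['k1'],0,0,0,0.]))[0,0] if False else None
    xd=np.array([(u-K[0,2])/K[0,0],(v-K[1,2])/K[1,1]]); x=xd.copy()
    for _ in range(30): x=xd/(1+k['k1']*(x@x))
    d=T[:3,:3].T@np.array([x[0],-x[1],-1]); o=-T[:3,:3].T@T[:3,3]
    return o+d*(z-o[2])/d[2]
def blob(m,near,rad=30):
    n,l,s,c=cv2.connectedComponentsWithStats(m.astype(np.uint8))
    b=[i for i in range(1,n) if np.hypot(*(c[i]-near))<rad and s[i,4]>15]
    if not b: return None
    i=max(b,key=lambda i:s[i,4])
    cn,_=cv2.findContours((l==i).astype(np.uint8),cv2.RETR_EXTERNAL,cv2.CHAIN_APPROX_NONE)
    cc=max(cn,key=len); h=cv2.convexHull(cc)
    e=cv2.fitEllipse(h) if len(h)>=5 else None
    return c[i],s[i],e
E
python3 - <<'E'
from h import *
for c,ms in (('top',[(298,229),(339,221),(380,213),(422,206)]),('scene',[(282,208),(297,185),(311,164),(323,145)])):
    p=cv2.imread(f'pics/{c}0.png'); h=cv2.cvtColor(p,cv2.COLOR_BGR2HSV); v=h[:,:,2]
    print(c)
    for m in ms:
        b=blob(v<75,np.array(m),15)
        if b: print('mark',b[1][2:],np.round(b[2][0],1),np.round(b[2][1],1),np.round(ray(c,*b[2][0],8),1))
    caps={'top':[('jar',(347,274),(20,35),80),('buf',(224,275),(100,125),125)],'scene':[('jar',(342,184),(20,35),80),('buf',(285,235),(100,125),125)]}[c]
    for n,q,(lo,hi),z in caps:
        b=blob((h[:,:,0]>lo)&(h[:,:,0]<hi)&(h[:,:,1]>120),np.array(q),12)
        if b: print(n,b[1],np.round(b[2][0],1),np.round(b[2][1],1),np.round(ray(c,*b[2][0],z),1))
p=cv2.imread('pics/top0.png')
a=cv2.resize(p[255:300,95:165],None,fx=8,fy=8,interpolation=cv2.INTER_NEAREST)
b=cv2.resize(p[255:280,425:455],None,fx=8,fy=8,interpolation=cv2.INTER_NEAREST)
o=np.zeros((580,570,3),np.uint8);o[:360,:560]=a;o[370:570,:240]=b
b=cv2.resize(p[262:288,210:245],None,fx=8,fy=8,interpolation=cv2.INTER_NEAREST);o[370:578,250:530]=b
cv2.imwrite('pics/crop1.png',o)
E
```

```text
top
mark [ 26  25 529] [297.3 228.9] [25.5 26.1] [536.8 -20.4   8. ]
mark [ 26  25 524] [339.3 221. ] [25.1 26.1] [ 552.7 -119.3    8. ]
mark [ 26  25 515] [380.8 213.1] [24.7 25.9] [ 568.7 -217.8    8. ]
mark [ 26  25 506] [422.2 205.2] [24.5 25.8] [ 584.9 -316.7    8. ]
jar [337 263  22  23 388] [347.5 274. ] [21.8 22.1] [ 425.7 -122.6   80. ]
buf [217 270  13  12 130] [223.1 275.6] [12.1 13. ] [427.3 138.5 125. ]
scene
mark [ 32  21 432] [281.6 208.5] [21.8 31.2] [538.4 -22.    8. ]
mark [ 29  19 367] [296.9 185.2] [19.2 29.3] [ 554.3 -121.     8. ]
mark [ 28  17 310] [310.6 164.4] [16.9 27.8] [ 570.1 -219.9    8. ]
mark [ 27  16 278] [323.1 145.6] [15.3 26.3] [ 585.7 -319.5    8. ]
jar [334 175  18  16 234] [342.3 182.7] [15.3 19.1] [ 425.  -119.6   80. ]
```

View pics/crop1.png

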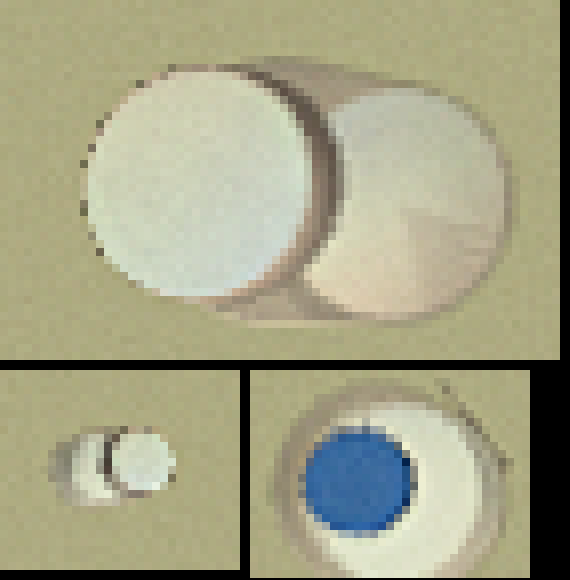

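```bash
python3 - <<'E'
from h import *
print('tall',ray('top',119.5,277.2,169).round(1),'vial',ray('top',442.4,266.2,50).round(1),'tallbase', ray('top',95+405/8-.5,255+205/8-.5,0).round(1))
p=cv2.imread('pics/scene0.png')
o=np.zeros((560,800,3),np.uint8)
def put(y,x,r):
    q=cv2.resize(p[r[0]:r[1],r[2]:r[3]],None,fx=8,fy=8,interpolation=cv2.INTER_NEAREST);o[y:y+q.shape[0],x:x+q.shape[1]]=q
put(0,0,(265,300,200,250));put(0,410,(140,165,360,385));put(0,620,(225,250,274,296));put(290,0,(318,350,200,250))
cv2.imwrite('pics/crop2.png',o)
s=env.state();print(R.from_euler('xyz',s['ee_rot'],degrees=True).as_matrix().round(3))
c=env.calibration('wrist');print({k:np.round(v,3).tolist() for k,v in c.items()})
E
```

```text
tall [427.1 338.  169. ] vial [ 438. -338.   50.] tallbase [427.4 337.8   0. ]
[[ 0.     0.374 -0.927]
 [-0.    -0.927 -0.374]
 [-1.     0.     0.   ]]
{'K': [[296.286, 0.0, 278.728], [0.0, 296.286, 211.095], [0.0, 0.0, 1.0]], 'k1': -0.0, 'T_tool_cam': [[0.0, 0.285, -0.959, -163.779], [1.0, 0.001, 0.001, 0.679], [0.002, -0.959, -0.285, -79.615], [0.0, 0.0, 0.0, 1.0]]}
```

View pics/crop2.png

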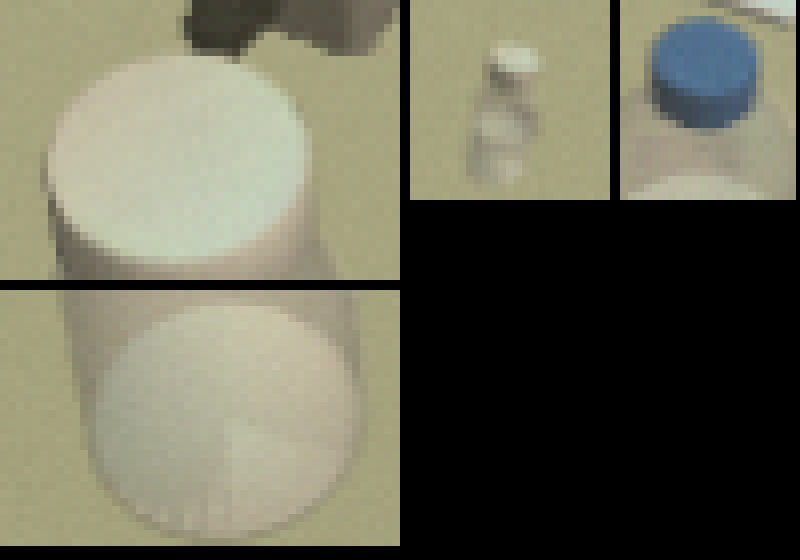

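```bash
python3 - <<'E'
from h import *
print('tall',ray('scene',221.8,284.5,169).round(1),'vial',ray('scene',372.5,146.9,50).round(1),'buf',ray('scene',284.1,232,125).round(1))
# height map from top depth
d=np.load('topd.npy');k=env.calibration('top');K=k['K'];T=np.linalg.inv(k['camera_from_world'])
v,u=np.mgrid[:420,:560];x=(u-K[0,2])/K[0,0];y=(v-K[1,2])/K[1,1];r=1-k['k1']*(x*x+y*y)
P=np.stack([x*r*d,-y*r*d,-d,np.ones_like(d)],-1)@T.T
for n,(r0,r1,c0,c1) in dict(estop=(205,255,190,240),plate=(165,185,400,432),rack=(165,225,110,160),counter=(110,170,180,540),tray=(180,235,452,560)).items():
    q=P[r0:r1,c0:c1].reshape(-1,4);q=q[(q[:,2]>15)&(q[:,2]<600)]
    print(n,q[:,:3].min(0).round(),q[:,:3].max(0).round())
W=[0.987,.16]
# desired rotation
yv=np.array([-(-21+318)/100*0,0,0])
row=np.array([585.3-537.5,-318+21,0]);row/=np.linalg.norm(row)
Rd=np.stack([[0,0,-1],np.cross(row,[0,0,-1]),row],1);print(Rd.round(3),np.linalg.det(Rd))
s=env.state();R0=R.from_euler('xyz',s['ee_rot'],degrees=True).as_matrix()
print('turn',R.from_matrix(R0.T@Rd).as_rotvec().round(4))
dl=np.array([438,-338.,300])-s['ee_pos'];print('slide cm',(R0.T@dl/10).round(2))
E
```

```text
tall [428.7 337.8 169. ] vial [ 440.8 -341.7   50. ] buf [430.2 137.2 125. ]
estop [493. 124.  15.] [573. 224. 116.]
plate [ 658. -330.   15.] [ 671. -276.   54.]
rack [562. 310.  15.] [693. 408.  48.]
counter [ 661. -594.   15.] [774. 240. 190.]
tray [ 506. -640.   15.] [ 635. -379.   41.]
[[ 0.     0.987  0.159]
 [ 0.     0.159 -0.987]
 [-1.     0.     0.   ]] 0.9999999999999999
turn [-1.3466e+00  1.0000e-04 -1.0000e-04]
slide cm [ -7.8   -9.76 -27.96]
```

```bash
python3 - <<'E'
from h import *
d=np.load('topd.npy');k=env.calibration('top');K=k['K'];T=np.linalg.inv(k['camera_from_world'])
v,u=np.mgrid[:420,:560];x=(u-K[0,2])/K[0,0];y=(v-K[1,2])/K[1,1];r=1-k['k1']*(x*x+y*y)
P=np.stack([x*r*d,-y*r*d,-d,np.ones_like(d)],-1)@T.T
for lo,hi in((-400,-350),(-350,-250),(-250,-150),(-150,-50),(-50,50),(50,250),(250,420)):
    m=(P[...,1]>lo)&(P[...,1]<hi)&(P[...,0]>300)
    print(lo,[(z,P[...,0][m&(P[...,2]>z)&(P[...,2]<z+40)].min().round() if (m&(P[...,2]>z)&(P[...,2]<z+40)).any() else None) for z in (30,70,110,150,190,230,300,400)])
m=(P[...,1]>120)&(P[...,1]<230)&(P[...,0]>480)&(P[...,0]<590)
for z in (20,40,60,80,100): q=P[m&(P[...,2]>z)]; print(z,q[:,:2].min(0).round(),q[:,:2].max(0).round())
E
```

```text
-400 [(30, np.float64(524.0)), (70, np.float64(662.0)), (110, np.float64(681.0)), (150, np.float64(682.0)), (190, None), (230, np.float64(895.0)), (300, np.float64(877.0)), (400, None)]
-350 [(30, np.float64(428.0)), (70, np.float64(665.0)), (110, np.float64(685.0)), (150, np.float64(685.0)), (190, np.float64(750.0)), (230, np.float64(900.0)), (300, np.float64(881.0)), (400, None)]
-250 [(30, np.float64(694.0)), (70, np.float64(692.0)), (110, np.float64(694.0)), (150, np.float64(693.0)), (190, np.float64(807.0)), (230, np.float64(909.0)), (300, np.float64(891.0)), (400, None)]
-150 [(30, np.float64(408.0)), (70, np.float64(404.0)), (110, np.float64(703.0)), (150, np.float64(702.0)), (190, np.float64(741.0)), (230, None), (300, None), (400, None)]
-50 [(30, np.float64(715.0)), (70, np.float64(715.0)), (110, np.float64(712.0)), (150, np.float64(711.0)), (190, np.float64(784.0)), (230, None), (300, None), (400, None)]
50 [(30, np.float64(401.0)), (70, np.float64(401.0)), (110, np.float64(415.0)), (150, np.float64(721.0)), (190, np.float64(745.0)), (230, np.float64(737.0)), (300, np.float64(742.0)), (400, np.float64(743.0))]
250 [(30, np.float64(393.0)), (70, np.float64(393.0)), (110, np.float64(393.0)), (150, np.float64(398.0)), (190, np.float64(688.0)), (230, np.float64(689.0)), (300, np.float64(689.0)), (400, np.float64(689.0))]
20 [493. 124.] [573. 224.]
40 [493. 124.] [573. 204.]
60 [493. 125.] [573. 204.]
80 [496. 126.] [573. 203.]
100 [519. 149.] [550. 182.]
```

Emit:
{"fn": "arm_command", "kwargs": {
  "slide": [
    [-2,0,0],
    [-4,0,0],
    [-6,0,0],
    [-8,0,0],
    [-8,-1,-3],
    [-8,-2,-6],
    [-8,-3,-9],
    [-8,-4,-12],
    [-8,-5,-15],
    [-8,-6,-18],
    [-8,-7,-21],
    [-8,-8,-24],
    [-8,-9,-26],
    [-8,-9.7,-28],
    [-8,-9.7,-28],
    [-8,-9.7,-28],
    [-8,-9.7,-28],
    [-8,-9.7,-28],
    [-8,-9.7,-28],
    [-8,-9.7,-28]
  ],
  "turn": [
    [-0.12,0,0],
    [-0.24,0,0],
    [-0.36,0,0],
    [-0.48,0,0],
    [-0.6,0,0],
    [-0.72,0,0],
    [-0.84,0,0],
    [-0.96,0,0],
    [-1.08,0,0],
    [-1.2,0,0],
    [-1.32,0,0],
    [-1.44,0,0],
    [-1.56,0,0],
    [-1.68,0,0],
    [-1.8,0,0],
    [-1.92,0,0],
    [-2.04,0,0],
    [-2.16,0,0],
    [-2.28,0,0],
    [-2.4,0,0]
  ],
  "grip": [0,0,0,0,0,0,0,0,0,0,0,0,0,0,0,0,0,0,0,0]
}}

```text
time_s: 2.37
ee_pos: [438.6, -338.3, 302.0]
ee_rot: [-40.2, 90.0, -60.3]
force: [-0.5, 0.1, 0.0]
gripper_width: 90.7
```

```bash
cat >> h.py <<'E'
RD=np.array([[0,0,1],[0,1,0],[-1,0,0.]])
def plan(t):
    s=env.state();R0=R.from_euler('xyz',s['ee_rot'],degrees=True).as_matrix()
    print('pos',np.round(s['ee_pos'],1),'q',np.round(s['qpos'],1),'t',s['time_s'],'F',np.round(s['force'],1),'w',round(s['gripper_width'],1))
    print('turn',R.from_matrix(R0.T@RD).as_rotvec().round(4),'slide cm',(R0.T@(np.array(t)-s['ee_pos'])/10).round(2))
E
python3 -c "
from h import *
plan([439.4,-339.8,300])"
```

```text
pos [ 438.6 -338.3  302. ] q [ -38.8   14.2   84.1   -0.    81.8 -108.7] t 2.3667 F [-0.5  0.1  0. ] w 90.7
turn [-3.517e-01  1.000e-04  1.000e-04] slide cm [ 0.2  -0.11  0.12]
```

Emit:
{"fn": "arm_command", "kwargs": {
  "slide": [
    [0.2,-0.1,0.1],
    [0.2,-0.1,0.1],
    [0.2,-0.1,0.1],
    [2,-0.1,0.1],
    [5,-0.1,0.1],
    [8,-0.1,0.1],
    [11,-0.1,0.1],
    [14,-0.1,0.1],
    [16,-0.1,0.1],
    [16,-0.1,0.1],
    [16,-0.1,0.1]
  ],
  "turn": [
    [-0.12,0,0],
    [-0.24,0,0],
    [-0.352,0,0],
    [-0.352,0,0],
    [-0.352,0,0],
    [-0.352,0,0],
    [-0.352,0,0],
    [-0.352,0,0],
    [-0.352,0,0],
    [-0.352,0,0],
    [-0.352,0,0]
  ],
  "grip": [0,0,0,0,0,0,0,0,0,0,0]
}}

```text
time_s: 3.28
ee_pos: [439.0, -339.5, 141.5]
ee_rot: [143.6, 89.9, 143.3]
force: [0.4, -0.7, 0.5]
gripper_width: 90.7
```

```bash
cat >> h.py <<'E'
def wray(s,u,v,z):
    k=env.calibration('wrist');K=k['K'];M=np.eye(4);M[:3,:3]=R.from_euler('xyz',s['ee_rot'],degrees=True).as_matrix();M[:3,3]=s['ee_pos'];M=M@np.array(k['T_tool_cam'])
    d=M[:3,:3]@np.array([(u-K[0,2])/K[0,0],-(v-K[1,2])/K[1,1],-1]);o=M[:3,3];return o+d*(z-o[2])/d[2]
E
python3 -c "
from h import *
plan([439.4,-339.8,15])
p,d=env.grab_frame('wrist');cv2.imwrite('pics/w1.png',p[:,:,::-1])
print(env.search_frame('wrist','vial'))"
```

```text
pos [ 439.  -339.5  141.5] q [ -38.9   20.2   99.2   -0.    60.7 -128.6] t 3.2833 F [ 0.4 -0.7  0.5] w 90.7
turn [-0.0058 -0.0014 -0.0011] slide cm [12.65 -0.04  0.06]
[{'point': [434.9, -340.3, 46.3], 'p': 0.88}]
```

View pics/w1.png

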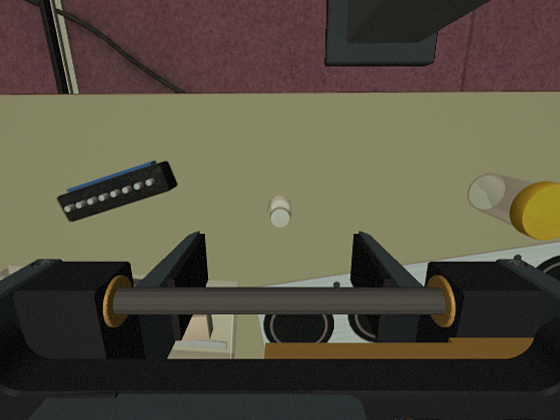

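The wrist view shows the vial at (280,214), midway between the fingers at 205 and 355. I'll check x, then descend.

```bash
python3 -c "
from h import *
s=env.state();print(wray(s,280,217,50),wray(s,280,199,0))"
```

```text
[ 440.93157689 -340.68096507   50.        ] [ 436.90275635 -340.52019432    0.        ]
```

Emit:
{"fn": "arm_command", "kwargs": {
  "slide": [
    [3,0,0],
    [6,0,0],
    [9,0,0],
    [11,0,0],
    [12,0,0],
    [12.6,0,0],
    [12.6,0,0],
    [12.6,0,0],
    [12.6,0,0]
  ],
  "turn": [
    [0,0,0],
    [0,0,0],
    [0,0,0],
    [0,0,0],
    [0,0,0],
    [0,0,0],
    [0,0,0],
    [0,0,0],
    [0,0,0]
  ],
  "grip": [0,0,0,0,0,0,0,0,0]
}}

```text
time_s: 4.13
ee_pos: [440.3, -340.6, 17.6]
ee_rot: [-39.5, 89.8, -39.9]
force: [-0.8, -0.1, -0.2]
gripper_width: 90.8
```

Emit:
{"fn": "arm_command", "kwargs": {
  "slide": [
    [0,0,0],
    [0,0,0],
    [0,0,0],
    [0,0,0],
    [0,0,0],
    [0,0,0],
    [0,0,0],
    [0,0,0],
    [0,0,0],
    [0,0,0]
  ],
  "turn": [
    [0,0,0],
    [0,0,0],
    [0,0,0],
    [0,0,0],
    [0,0,0],
    [0,0,0],
    [0,0,0],
    [0,0,0],
    [0,0,0],
    [0,0,0]
  ],
  "grip": [150,180,210,255,255,255,255,255,255,255],
  "newtons": 8
}}

```text
time_s: 4.97
ee_pos: [439.2, -339.7, 15.9]
ee_rot: [-162.2, 90.0, -162.6]
force: [0.1, -0.5, -0.9]
gripper_width: 27.7
```

Emit:
{"fn": "arm_command", "kwargs": {
  "slide": [
    [0,0,0],
    [0,0,0],
    [0,0,0],
    [0,0,0],
    [0,0,0],
    [0,0,0]
  ],
  "turn": [
    [0,0,0],
    [0,0,0],
    [0,0,0],
    [0,0,0],
    [0,0,0],
    [0,0,0]
  ],
  "grip": [255,255,255,255,255,255]
}}

```text
time_s: 5.47
ee_pos: [439.2, -339.7, 16.0]
ee_rot: [-101.7, 90.0, -102.0]
force: [-0.1, -0.2, -0.3]
gripper_width: 21.5
```

Emit:
{"fn": "arm_command", "kwargs": {
  "slide": [
    [-1,0,0],
    [-3,0,0],
    [-5,0,0],
    [-7,0,0],
    [-8,0.3,2],
    [-8,0.6,4],
    [-8,1,6],
    [-8,1.4,8.5],
    [-8,1.8,11],
    [-8,2,13],
    [-8,2.2,14.2],
    [-8,2.2,14.6],
    [-8,2.2,14.6],
    [-8,2.2,14.6],
    [-8,2.2,14.6]
  ],
  "turn": [
    [0,0,0],
    [0,0,0],
    [0,0,0],
    [0,0,0],
    [0,0,0],
    [0,0,0],
    [0,0,0],
    [0,0,0],
    [0,0,0],
    [0,0,0],
    [0,0,0],
    [0,0,0],
    [0,0,0],
    [0,0,0],
    [0,0,0]
  ],
  "grip": [255,255,255,255,255,255,255,255,255,255,255,255,255,255,255]
}}

```text
time_s: 6.72
ee_pos: [584.3, -318.7, 96.2]
ee_rot: [174.6, 90.0, 174.2]
force: [1.0, -1.2, -0.4]
gripper_width: 21.8
```

```bash
python3 -c "
from h import *
plan([585.3,-318,24.8])
p,d=env.grab_frame('wrist');cv2.imwrite('pics/w2.png',p[:,:,::-1])
print(env.search_frame('wrist','mark_d'),env.search_frame('wrist','vial'))"
```

```text
pos [ 584.3 -318.7   96.2] q [ -29.6   31.7   86.7   -0.    61.7 -119.2] t 6.7167 F [ 1.  -1.2 -0.4] w 21.8
turn [-0.0064 -0.0007 -0.0001] slide cm [7.14 0.07 0.11]
[{'point': [568.1, -217.2, 9.4], 'p': 0.86}, {'point': [553.8, -119.0, 10.6], 'p': 0.61}, {'point': [575.1, -318.6, 7.3], 'p': 0.57}] [{'point': [577.4, -318.8, 116.5], 'p': 0.76}]
```

View pics/w2.png

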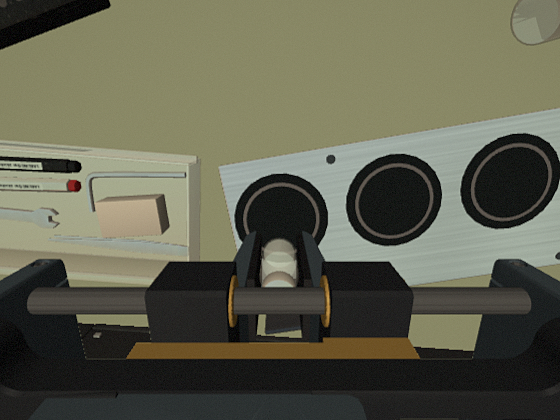

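Emit:
{"fn": "arm_command", "kwargs": {
  "slide": [
    [2,0,0.1],
    [4,0.1,0.1],
    [5.5,0.1,0.1],
    [6.5,0.1,0.1],
    [7,0.1,0.1],
    [7.1,0.1,0.1],
    [7.1,0.1,0.1],
    [7.1,0.1,0.1]
  ],
  "turn": [
    [0,0,0],
    [0,0,0],
    [0,0,0],
    [0,0,0],
    [0,0,0],
    [0,0,0],
    [0,0,0],
    [0,0,0]
  ],
  "grip": [255,255,255,255,255,255,255,255]
}}

```text
time_s: 7.53
ee_pos: [586.9, -318.0, 26.0]
ee_rot: [-30.2, 89.9, -30.6]
force: [0.2, -0.2, -0.1]
gripper_width: 21.4
```

```bash
python3 -c "
from h import *
s=env.state();print(wray(s,280,200,8))
plan([585.3,-318,24.8])"
```

```text
[ 551.81285258 -318.13108851    8.        ]
pos [ 586.9 -318.    26. ] q [ -29.4   35.7   90.6   -0.    53.6 -119.1] t 7.5333 F [ 0.2 -0.2 -0.1] w 21.4
turn [-0.0059  0.0017  0.001 ] slide cm [ 0.12 -0.   -0.16]
```

Lower the last 1 mm, release to a partial opening, then rise.

Emit:
{"fn": "arm_command", "kwargs": {
  "slide": [
    [0.1,0,-0.1],
    [0.1,0,-0.1],
    [0.1,0,-0.1],
    [0.1,0,-0.1],
    [0.1,0,-0.1],
    [0.1,0,-0.1],
    [0.1,0,-0.1],
    [-2,0,-0.1],
    [-5,0,-0.1],
    [-8,0,-0.1],
    [-11,0,-0.1],
    [-14,0,-0.1]
  ],
  "turn": [
    [0,0,0],
    [0,0,0],
    [0,0,0],
    [0,0,0],
    [0,0,0],
    [0,0,0],
    [0,0,0],
    [0,0,0],
    [0,0,0],
    [0,0,0],
    [0,0,0],
    [0,0,0]
  ],
  "grip": [255,255,100,100,100,100,100,100,100,50,0,0]
}}

```text
time_s: 8.53
ee_pos: [585.2, -317.4, 166.4]
ee_rot: [-179.3, 90.0, -179.7]
force: [0.9, -0.5, 0.3]
gripper_width: 72.8
```

```bash
python3 -c "
from h import *
plan([425.8,-121.5,220])
p,d=env.grab_frame('wrist');cv2.imwrite('pics/w3.png',p[:,:,::-1])
print(env.search_frame('wrist','vial'))"
```

```text
pos [ 585.2 -317.4  166.4] q [ -29.5   28.5   81.5   -0.    70.  -119.1] t 8.5333 F [ 0.9 -0.5  0.3] w 72.8
turn [-0.0058 -0.0001  0.    ] slide cm [ -5.36  19.5  -16.05]
[{'point': [581.1, -321.7, 55.3], 'p': 0.75}, {'point': [568.9, -217.1, 9.6], 'p': 0.73}, {'point': [578.5, -318.4, 5.9], 'p': 0.28}]
```

View pics/w3.png

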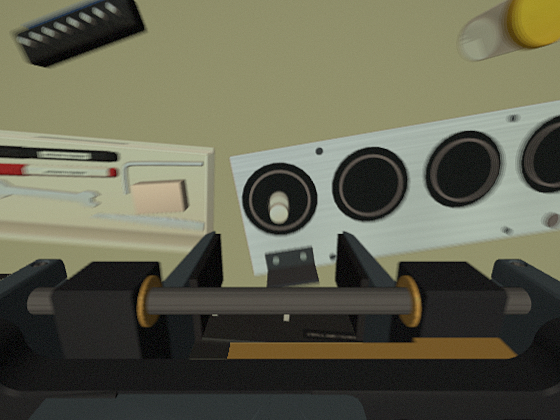

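The vial stands on mark d: its base is at about (279,200) and the mark centre at (279,198). Next, the jar.

Emit:
{"fn": "arm_command", "kwargs": {
  "slide": [
    [0,1.5,-1],
    [0,4,-3],
    [0,7,-6],
    [0,10,-8.5],
    [0,13,-11],
    [0,16,-13.5],
    [0,18.5,-15.5],
    [0,19.6,-16],
    [0,19.6,-16],
    [0,19.6,-16],
    [0,19.6,-16]
  ],
  "turn": [
    [0,0,0],
    [0,0,0],
    [0,0,0],
    [0,0,0],
    [0,0,0],
    [0,0,0],
    [0,0,0],
    [0,0,0],
    [0,0,0],
    [0,0,0],
    [0,0,0]
  ],
  "grip": [0,0,0,0,0,0,0,0,0,0,0]
}}

```text
time_s: 9.55
ee_pos: [427.9, -121.6, 165.1]
ee_rot: [-34.2, 89.9, -34.6]
force: [-0.2, 1.1, 0.2]
gripper_width: 91.0
```

```bash
python3 -c "
from h import *
plan([425.8,-121.5,62])
s=env.state()
p,d=env.grab_frame('wrist');q=p[:,:,::-1].copy();cv2.imwrite('pics/w4.png',q)
h=cv2.cvtColor(q,cv2.COLOR_BGR2HSV)
b=blob((h[:,:,0]>20)&(h[:,:,0]<35)&(h[:,:,1]>120),np.array([280,225]),60);print(b,wray(s,*b[2][0],80))
print(env.search_frame('wrist','jar'))"
```

```text
pos [ 427.9 -121.6  165.1] q [ -17.3    9.4  110.8   -0.    59.7 -107. ] t 9.55 F [-0.2  1.1  0.2] w 91.0
turn [-0.0058  0.0015  0.001 ] slide cm [10.3   0.02 -0.23]
(array([277.0198109 , 215.58622242]), array([ 251,  189,   53,   54, 2221], dtype=int32), ((277.0083312988281, 215.56387329101562), (52.85292053222656, 53.09417724609375), 172.04000854492188)) [ 424.43065289 -124.30204708   80.        ]
[{'point': [424.4, -120.6, 76.9], 'p': 0.78}]
```

View pics/w4.png

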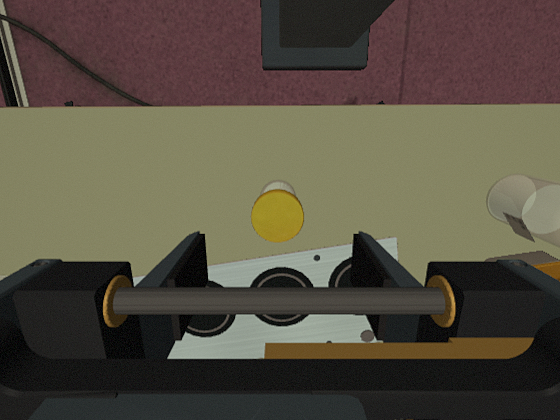

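The jar's cap is centred at (277,215) and the finger midline at x=280, so I shift slightly and descend.

Emit:
{"fn": "arm_command", "kwargs": {
  "slide": [
    [3,-0.1,-0.2],
    [6,-0.1,-0.2],
    [8,-0.1,-0.2],
    [9.5,-0.1,-0.2],
    [10.3,-0.1,-0.2],
    [10.3,-0.1,-0.2],
    [10.3,-0.1,-0.2],
    [10.3,-0.1,-0.2],
    [10.3,-0.1,-0.2],
    [10.3,-0.1,-0.2],
    [10.3,-0.1,-0.2],
    [10.3,-0.1,-0.2],
    [10.3,-0.1,-0.2],
    [10.3,-0.1,-0.2],
    [10.3,-0.1,-0.2],
    [10.3,-0.1,-0.2],
    [10.3,-0.1,-0.2],
    [10.3,-0.1,-0.2]
  ],
  "turn": [
    [0,0,0],
    [0,0,0],
    [0,0,0],
    [0,0,0],
    [0,0,0],
    [0,0,0],
    [0,0,0],
    [0,0,0],
    [0,0,0],
    [0,0,0],
    [0,0,0],
    [0,0,0],
    [0,0,0],
    [0,0,0],
    [0,0,0],
    [0,0,0],
    [0,0,0],
    [0,0,0]
  ],
  "grip": [0,0,0,0,0,0,60,80,90,100,110,120,130,140,150,150,200,200],
  "newtons": 12
}}

```text
time_s: 11.15
ee_pos: [424.7, -121.7, 62.2]
ee_rot: [-22.6, 90.0, -22.9]
force: [-0.6, 0.3, 3.0]
gripper_width: 46.9
```

```bash
python3 -c "
from h import *
plan([569.4,-218.9,72])"
```

```text
pos [ 424.7 -121.7   62.2] q [ -17.5   16.7  119.3   -0.    44.  -107.1] t 11.15 F [-0.6  0.3  3. ] w 46.9
turn [-0.0058  0.0006  0.0002] slide cm [-0.97 -9.64 14.53]
```

Emit:
{"fn": "arm_command", "kwargs": {
  "slide": [
    [-1,0,0],
    [-3,0,0],
    [-5,0,0],
    [-7,0,0],
    [-7,-1.3,2],
    [-7,-2.7,4],
    [-7,-4,6],
    [-7,-5.5,8],
    [-7,-7,10],
    [-7,-8.3,12],
    [-7,-9.2,13.5],
    [-7,-9.7,14.4],
    [-7,-9.7,14.4],
    [-7,-9.7,14.4],
    [-6,-9.7,14.4],
    [-4,-9.7,14.4],
    [-2.5,-9.7,14.4],
    [-1.4,-9.7,14.4],
    [-1,-9.7,14.4],
    [-1,-9.7,14.4]
  ],
  "turn": [
    [0,0,0],
    [0,0,0],
    [0,0,0],
    [0,0,0],
    [0,0,0],
    [0,0,0],
    [0,0,0],
    [0,0,0],
    [0,0,0],
    [0,0,0],
    [0,0,0],
    [0,0,0],
    [0,0,0],
    [0,0,0],
    [0,0,0],
    [0,0,0],
    [0,0,0],
    [0,0,0],
    [0,0,0],
    [0,0,0]
  ],
  "grip": [255,255,255,255,255,255,255,255,255,255,255,255,255,255,255,255,255,255,255,255]
}}

```text
time_s: 12.82
ee_pos: [567.1, -219.1, 71.2]
ee_rot: [164.8, 89.9, 164.5]
force: [0.9, 0.8, -0.6]
gripper_width: 46.4
```

Emit:
{"fn": "arm_command", "kwargs": {
  "slide": [
    [0,0,0],
    [0,0,0]
  ],
  "turn": [
    [0,0,0],
    [0,0,0]
  ],
  "grip": [255,255]
}}

```text
time_s: 12.98
ee_pos: [568.3, -219.5, 72.6]
ee_rot: [-22.1, 89.9, -22.4]
force: [0.2, -0.4, -0.4]
gripper_width: 46.4
```

```bash
python3 -c "
from h import *
plan([569,-218.5,71])"
```

```text
pos [ 568.3 -219.5   72.6] q [ -22.2   28.5   96.6   -0.    54.8 -111.9] t 12.9833 F [ 0.2 -0.4 -0.4] w 46.4
turn [-0.0057  0.0012  0.0005] slide cm [0.16 0.1  0.07]
```

Emit:
{"fn": "arm_command", "kwargs": {
  "slide": [
    [0.1,0.1,0.1],
    [0.2,0.1,0.1],
    [0.2,0.1,0.1],
    [0.2,0.1,0.1],
    [0.2,0.1,0.1],
    [0.2,0.1,0.1],
    [0.2,0.1,0.1],
    [0.2,0.1,0.1],
    [-1,0.1,0.1],
    [-4,0.1,0.1],
    [-7,0.1,0.1],
    [-10,0.1,0.1],
    [-10,0.1,0.1]
  ],
  "turn": [
    [0,0,0],
    [0,0,0],
    [0,0,0],
    [0,0,0],
    [0,0,0],
    [0,0,0],
    [0,0,0],
    [0,0,0],
    [0,0,0],
    [0,0,0],
    [0,0,0],
    [0,0,0],
    [0,0,0]
  ],
  "grip": [255,255,255,50,30,0,0,0,0,0,0,0,0]
}}

```text
time_s: 14.07
ee_pos: [572.2, -219.8, 178.7]
ee_rot: [-22.1, 89.3, -22.5]
force: [0.6, -0.9, 0.6]
gripper_width: 91.2
```

```bash
python3 -c "
from h import *
plan([428.8,138,220])
p,d=env.grab_frame('wrist');q=p[:,:,::-1].copy();cv2.imwrite('pics/w5.png',q)
print(env.search_frame('wrist','jar'))"
```

```text
pos [ 572.2 -219.8  178.7] q [ -22.1   23.    88.9   -0.    67.4 -111.8] t 14.0667 F [ 0.6 -0.9  0.6] w 91.2
turn [-0.0058  0.0116  0.0047] slide cm [ -4.47  35.68 -14.5 ]
[{'point': [568.7, -218.7, 86.0], 'p': 0.63}]
```

View pics/w5.png

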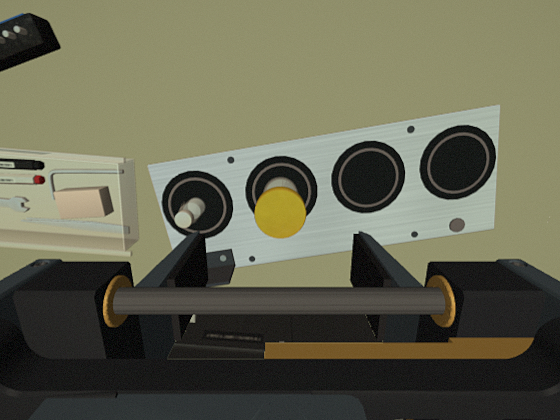

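The jar stands upright on c, with its base centred at about (281,188). Next, the blue bottle.

Emit:
{"fn": "arm_command", "kwargs": {
  "slide": [
    [0,1.5,-0.6],
    [0,4,-1.6],
    [0,7,-2.8],
    [0,10,-4],
    [0,13,-5.2],
    [0,16,-6.5],
    [0,19,-7.7],
    [0,22,-9],
    [0,25,-10.1],
    [0,28,-11.4],
    [0,31,-12.6],
    [0,34,-13.8],
    [0,35.4,-14.3],
    [0,35.7,-14.4],
    [0,35.7,-14.4],
    [0,35.7,-14.4],
    [0,35.7,-14.4]
  ],
  "turn": [
    [0,0,0],
    [0,0,0],
    [0,0,0],
    [0,0,0],
    [0,0,0],
    [0,0,0],
    [0,0,0],
    [0,0,0],
    [0,0,0],
    [0,0,0],
    [0,0,0],
    [0,0,0],
    [0,0,0],
    [0,0,0],
    [0,0,0],
    [0,0,0],
    [0,0,0]
  ],
  "grip": [0,0,0,0,0,0,0,0,0,0,0,0,0,0,0,0,0]
}}

```text
time_s: 15.58
ee_pos: [427.1, 138.4, 171.4]
ee_rot: [-135.8, 89.9, -136.2]
force: [-0.9, 0.5, 0.3]
gripper_width: 91.3
```

```bash
python3 -c "
from h import *
plan([428.8,138,69])
s=env.state()
p,d=env.grab_frame('wrist');q=p[:,:,::-1].copy();cv2.imwrite('pics/w6.png',q)
h=cv2.cvtColor(q,cv2.COLOR_BGR2HSV)
b=blob((h[:,:,0]>95)&(h[:,:,0]<125)&(h[:,:,1]>100)&(h[:,:,2]>60),np.array([280,225]),70);print(b,wray(s,*b[2][0],125))
print(env.search_frame('wrist','buffer_bottle'))"
```

```text
pos [427.1 138.4 171.4] q [ 16.5   9.5 109.7  -0.   60.9 -73.1] t 15.5833 F [-0.9  0.5  0.3] w 91.3
turn [-0.0069 -0.0008  0.0008] slide cm [10.24 -0.04  0.17]
(array([279.62128476, 234.39597315]), array([ 262,  216,   36,   37, 1043], dtype=int32), ((279.7378234863281, 234.3672637939453), (35.70686721801758, 37.44255447387695), 179.32174682617188)) [426.23965333 137.99709432 125.        ]
[{'point': [416.9, 137.8, 98.5], 'p': 0.94}]
```

View pics/w6.png

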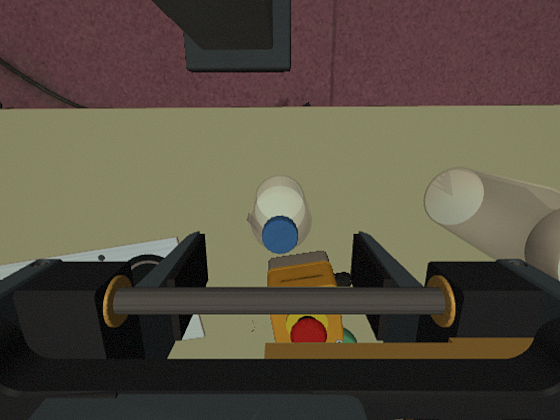

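The blue cap is at (280,234), on the finger midline.

Emit:
{"fn": "arm_command", "kwargs": {
  "slide": [
    [3,0,0.1],
    [6,0,0.1],
    [8,0,0.1],
    [9.5,0,0.1],
    [10.2,0,0.1],
    [10.2,0,0.1],
    [10.2,0,0.1],
    [10.2,0,0.1],
    [10.2,0,0.1],
    [10.2,0,0.1],
    [10.2,0,0.1],
    [10.2,0,0.1],
    [10.2,0,0.1],
    [10.2,0,0.1],
    [10.2,0,0.1],
    [10.2,0,0.1]
  ],
  "turn": [
    [0,0,0],
    [0,0,0],
    [0,0,0],
    [0,0,0],
    [0,0,0],
    [0,0,0],
    [0,0,0],
    [0,0,0],
    [0,0,0],
    [0,0,0],
    [0,0,0],
    [0,0,0],
    [0,0,0],
    [0,0,0],
    [0,0,0],
    [0,0,0]
  ],
  "grip": [0,0,0,0,0,0,40,60,70,80,90,100,120,140,170,200],
  "newtons": 18
}}

```text
time_s: 17.02
ee_pos: [428.2, 139.4, 70.3]
ee_rot: [-8.6, 90.0, -8.9]
force: [-0.5, -1.5, 5.0]
gripper_width: 55.2
```

```bash
python3 -c "
from h import *
plan([553.3,-119.5,78])"
```

```text
pos [428.2 139.4  70.3] q [ 16.6  16.6 117.7  -0.   45.6 -73.1] t 17.0167 F [-0.5 -1.5  5. ] w 55.2
turn [-0.0056  0.0007  0.0001] slide cm [ -0.76 -25.82  12.65]
```

The width of 55.2 and 5 N upward suggest the pads are riding on the shoulder. I'll reopen, go 5 mm lower and regrip.

Emit:
{"fn": "arm_command", "kwargs": {
  "slide": [
    [0,0,0],
    [0,0,0],
    [0,0,0],
    [0.3,0,0],
    [0.5,0,0],
    [0.5,0,0],
    [0.5,0,0],
    [0.5,0,0],
    [0.5,0,0],
    [0.5,0,0],
    [0.5,0,0],
    [0.5,0,0]
  ],
  "turn": [
    [0,0,0],
    [0,0,0],
    [0,0,0],
    [0,0,0],
    [0,0,0],
    [0,0,0],
    [0,0,0],
    [0,0,0],
    [0,0,0],
    [0,0,0],
    [0,0,0],
    [0,0,0]
  ],
  "grip": [50,50,50,50,60,70,90,120,150,170,200,200],
  "newtons": 18
}}

```text
time_s: 18.02
ee_pos: [427.9, 139.4, 64.8]
ee_rot: [-144.2, 90.0, -144.5]
force: [0.3, 0.2, -2.4]
gripper_width: 55.4
```

```bash
python3 -c "
from h import *
plan([553.3,-119.5,74])"
```

```text
pos [427.9 139.4  64.8] q [ 16.6  17.1 118.1  -0.   44.8 -73.1] t 18.0167 F [ 0.3  0.2 -2.4] w 55.4
turn [-0.0058 -0.0002  0.0001] slide cm [ -0.92 -25.81  12.69]
```

Emit:
{"fn": "arm_command", "kwargs": {
  "slide": [
    [-1,0,0],
    [-3,0,0],
    [-5,-0.3,0],
    [-6,-1.3,0.3],
    [-6,-3.5,1.2],
    [-6,-6,2.5],
    [-6,-8.5,4],
    [-6,-11,5.4],
    [-6,-13.5,6.7],
    [-6,-16,8],
    [-6,-18.5,9.2],
    [-6,-21,10.4],
    [-6,-23.5,11.6],
    [-6,-25.3,12.4],
    [-6,-25.8,12.6],
    [-6,-25.8,12.6],
    [-6,-25.8,12.6],
    [-4.5,-25.8,12.6],
    [-3,-25.8,12.6],
    [-2,-25.8,12.6]
  ],
  "turn": [
    [0,0,0],
    [0,0,0],
    [0,0,0],
    [0,0,0],
    [0,0,0],
    [0,0,0],
    [0,0,0],
    [0,0,0],
    [0,0,0],
    [0,0,0],
    [0,0,0],
    [0,0,0],
    [0,0,0],
    [0,0,0],
    [0,0,0],
    [0,0,0],
    [0,0,0],
    [0,0,0],
    [0,0,0],
    [0,0,0]
  ],
  "grip": [200,200,200,200,200,200,200,200,200,200,200,200,200,200,200,200,200,200,200,200]
}}

```text
time_s: 19.68
ee_pos: [551.2, -117.7, 83.9]
ee_rot: [158.5, 89.9, 158.3]
force: [-0.4, 0.2, -2.2]
gripper_width: 55.0
```

```bash
python3 -c "
from h import *
plan([553.3,-119.5,73.5])
p,d=env.grab_frame('wrist');q=p[:,:,::-1].copy();cv2.imwrite('pics/w7.png',q)
plan([553.3,-119.5,73.5])"
```

```text
pos [ 551.2 -117.7   83.9] q [ -13.2   24.3  102.1    0.    53.7 -103. ] t 19.6833 F [-0.4  0.2 -2.2] w 55.0
turn [-0.0045 -0.0021 -0.0008] slide cm [ 1.04 -0.18  0.22]
pos [ 550.1 -117.6   82.1] q [ -13.2   24.4  102.2    0.    53.6 -103. ] t 19.7333 F [ 0.1  0.4 -3.3] w 55.3
turn [-0.0045 -0.0054 -0.0015] slide cm [ 0.86 -0.19  0.32]
```

View pics/w7.png

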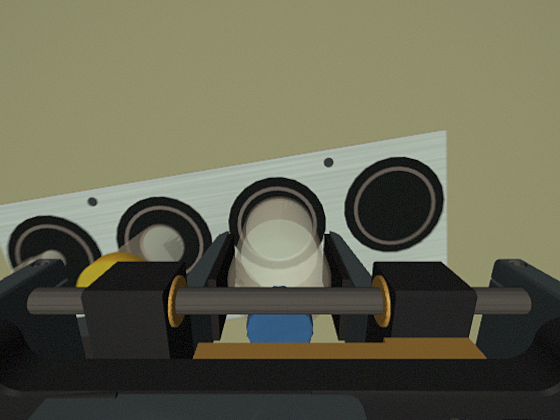

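The bottle hangs upright over mark b, with the bottle at x≈280 and the mark at 277.

Emit:
{"fn": "arm_command", "kwargs": {
  "slide": [
    [0.3,-0.2,0.2],
    [0.6,-0.2,0.2],
    [0.8,-0.2,0.2],
    [0.8,-0.2,0.2],
    [0.8,-0.2,0.2]
  ],
  "turn": [
    [0,0,0],
    [0,0,0],
    [0,0,0],
    [0,0,0],
    [0,0,0]
  ],
  "grip": [200,200,200,200,200]
}}

```text
time_s: 20.15
ee_pos: [554.7, -121.4, 77.3]
ee_rot: [-16.8, 90.0, -17.1]
force: [-0.7, 0.1, -1.8]
gripper_width: 55.3
```

```bash
python3 -c "
from h import *
plan([553.3,-119.5,73])"
```

```text
pos [ 554.7 -121.4   77.3] q [ -13.5   25.   102.1   -0.    52.9 -103.2] t 20.15 F [-0.7  0.1 -1.8] w 55.3
turn [-0.0058  0.0007  0.0002] slide cm [ 0.43  0.19 -0.14]
```

Emit:
{"fn": "arm_command", "kwargs": {
  "slide": [
    [0.2,0.1,-0.1],
    [0.4,0.2,-0.1],
    [0.4,0.2,-0.1],
    [0.4,0.2,-0.1]
  ],
  "turn": [
    [0,0,0],
    [0,0,0],
    [0,0,0],
    [0,0,0]
  ],
  "grip": [200,200,200,200]
}}

```text
time_s: 20.48
ee_pos: [553.4, -119.3, 72.9]
ee_rot: [-168.4, 90.0, -168.7]
force: [-0.2, 0.4, -1.9]
gripper_width: 54.7
```

Emit:
{"fn": "arm_command", "kwargs": {
  "slide": [
    [0.1,0,0],
    [0.1,0,0],
    [0.1,0,0],
    [0.1,0,0],
    [0.1,0,0],
    [0.1,0,0],
    [0.1,0,0],
    [-1,0,0],
    [-3,0,0],
    [-6,0,0],
    [-9,0,0],
    [-12,0,0],
    [-12,0,0],
    [-12,0,0]
  ],
  "turn": [
    [0,0,0],
    [0,0,0],
    [0,0,0],
    [0,0,0],
    [0,0,0],
    [0,0,0],
    [0,0,0],
    [0,0,0],
    [0,0,0],
    [0,0,0],
    [0,0,0],
    [0,0,0],
    [0,0,0],
    [0,0,0]
  ],
  "grip": [200,200,60,40,20,10,10,10,0,0,0,0,0,0]
}}

```text
time_s: 21.65
ee_pos: [554.6, -119.6, 195.7]
ee_rot: [-14.0, 89.7, -14.3]
force: [0.0, 0.4, -0.2]
gripper_width: 91.3
```

```bash
python3 -c "
from h import *
plan([428.2,338,270])
p,d=env.grab_frame('wrist');q=p[:,:,::-1].copy();cv2.imwrite('pics/w8.png',q)"
```

```text
pos [ 554.6 -119.6  195.7] q [ -13.3   18.5   93.3   -0.    67.9 -103. ] t 21.65 F [ 0.   0.4 -0.2] w 91.3
turn [-0.0058  0.0052  0.0013] slide cm [ -7.56  45.68 -12.87]
```

View pics/w8.png

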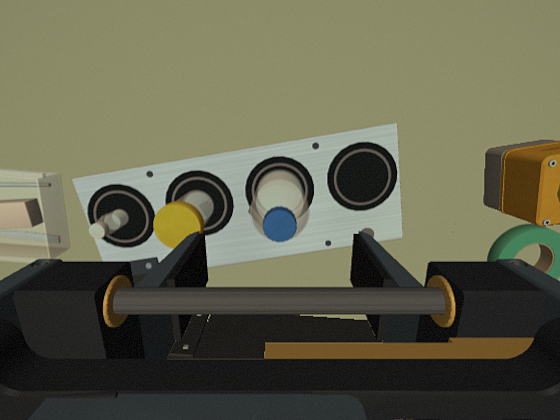

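Three are standing upright on d, c and b. Next, the tall bottle.

Emit:
{"fn": "arm_command", "kwargs": {
  "slide": [
    [-2,1,0],
    [-4,3,-0.7],
    [-6,6,-1.6],
    [-6,9,-2.5],
    [-6,12,-3.4],
    [-6,15,-4.2],
    [-6,18,-5],
    [-6,21,-5.8],
    [-6,24,-6.7],
    [-6,27,-7.5],
    [-6,30,-8.3],
    [-6,33,-9.1],
    [-6,36,-10],
    [-6,39,-10.8],
    [-6,42,-11.6],
    [-6,44.5,-12.4],
    [-6,45.8,-12.7],
    [-6,45.8,-12.7],
    [-6,45.8,-12.7],
    [-6,45.8,-12.7]
  ],
  "turn": [
    [0,0,0],
    [0,0,0],
    [0,0,0],
    [0,0,0],
    [0,0,0],
    [0,0,0],
    [0,0,0],
    [0,0,0],
    [0,0,0],
    [0,0,0],
    [0,0,0],
    [0,0,0],
    [0,0,0],
    [0,0,0],
    [0,0,0],
    [0,0,0],
    [0,0,0],
    [0,0,0],
    [0,0,0],
    [0,0,0]
  ],
  "grip": [0,0,0,0,0,0,0,0,0,0,0,0,0,0,0,0,0,0,0,0]
}}

```text
time_s: 23.37
ee_pos: [429.3, 338.1, 252.3]
ee_rot: [-113.7, 89.9, -114.1]
force: [0.6, -0.5, -0.8]
gripper_width: 91.3
```

```bash
python3 -c "
from h import *
plan([428.2,338,144])
p,d=env.grab_frame('wrist');q=p[:,:,::-1].copy();cv2.imwrite('pics/w9.png',q)
plan([428.2,338,144])
print(env.search_frame('wrist','tall_bottle'))"
```

```text
pos [429.3 338.1 252.3] q [ 37.   14.8  90.3  -0.1  75.1 -52.6] t 23.3667 F [ 0.6 -0.5 -0.8] w 91.3
turn [-0.0065 -0.0008  0.0018] slide cm [ 1.083e+01  1.000e-02 -1.000e-01]
pos [429.5 338.  252.6] q [ 37.   14.7  90.3  -0.   75.  -52.6] t 23.4167 F [-0.5 -0.5  0.6] w 91.4
turn [-0.0071 -0.0004  0.0013] slide cm [10.86  0.02 -0.12]
[{'point': [413.3, 334.4, 172.0], 'p': 0.84}]
```

View pics/w9.png

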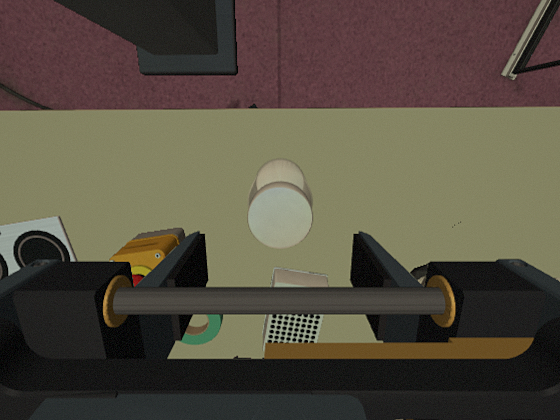

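Emit:
{"fn": "arm_command", "kwargs": {
  "slide": [
    [3,0,-0.2],
    [6,0,-0.2],
    [8,0,-0.2],
    [9.7,0,-0.2],
    [10.8,0,-0.2],
    [10.8,0,-0.2],
    [10.8,0,-0.2],
    [10.8,0,-0.2],
    [10.8,0,-0.2],
    [10.8,0,-0.2],
    [10.8,0,-0.2],
    [10.8,0,-0.2],
    [10.8,0,-0.2],
    [10.8,0,-0.2],
    [10.8,0,-0.2],
    [10.8,0,-0.2]
  ],
  "turn": [
    [0,0,0],
    [0,0,0],
    [0,0,0],
    [0,0,0],
    [0,0,0],
    [0,0,0],
    [0,0,0],
    [0,0,0],
    [0,0,0],
    [0,0,0],
    [0,0,0],
    [0,0,0],
    [0,0,0],
    [0,0,0],
    [0,0,0],
    [0,0,0]
  ],
  "grip": [0,0,0,0,0,0,40,60,70,80,90,100,120,140,170,200],
  "newtons": 22
}}

```text
time_s: 24.8
ee_pos: [427.5, 339.6, 145.5]
ee_rot: [22.1, 89.9, 21.8]
force: [0.6, -0.7, 5.1]
gripper_width: 57.3
```

```bash
python3 -c "
from h import *
plan([537.3,-20.5,153])"
```

```text
pos [427.5 339.6 145.5] q [ 37.3  19.2 100.2  -0.   60.6 -52.4] t 24.8 F [ 0.6 -0.7  5.1] w 57.3
turn [-0.0057  0.001  -0.0004] slide cm [ -0.76 -35.94  11.19]
```

Emit:
{"fn": "arm_command", "kwargs": {
  "slide": [
    [-1,0,0],
    [-2.5,0,0],
    [-4,0,0],
    [-5,-0.5,0],
    [-5,-2,0],
    [-5,-4,0],
    [-5,-6.2,0],
    [-5,-8.4,0],
    [-5,-10.6,0],
    [-5,-12.8,0],
    [-5,-15,0],
    [-5,-17.2,0],
    [-5,-19.4,0],
    [-5,-21.6,0],
    [-5,-23.8,0],
    [-5,-26,0.2],
    [-5,-28,1],
    [-5,-29.5,2],
    [-5,-30.5,3],
    [-5,-31,4]
  ],
  "turn": [
    [0,0,0],
    [0,0,0],
    [0,0,0],
    [0,0,0],
    [0,0,0],
    [0,0,0],
    [0,0,0],
    [0,0,0],
    [0,0,0],
    [0,0,0],
    [0,0,0],
    [0,0,0],
    [0,0,0],
    [0,0,0],
    [0,0,0],
    [0,0,0],
    [0,0,0],
    [0,0,0],
    [0,0,0],
    [0,0,0]
  ],
  "grip": [200,200,200,200,200,200,200,200,200,200,200,200,200,200,200,200,200,200,200,200]
}}

```text
time_s: 26.47
ee_pos: [464.9, 27.4, 194.3]
ee_rot: [-161.8, 89.9, -162.3]
force: [0.3, -0.2, -2.6]
gripper_width: 57.8
```

Emit:
{"fn": "arm_command", "kwargs": {
  "slide": [
    [0,-0.6,1],
    [0,-1.4,2],
    [0,-2.5,3.2],
    [0,-3.6,4.6],
    [0,-4.4,6],
    [0,-4.8,7],
    [0,-4.9,7.2],
    [0,-4.9,7.2],
    [0,-4.9,7.2],
    [0,-4.9,7.2]
  ],
  "turn": [
    [0,0,0],
    [0,0,0],
    [0,0,0],
    [0,0,0],
    [0,0,0],
    [0,0,0],
    [0,0,0],
    [0,0,0],
    [0,0,0],
    [0,0,0]
  ],
  "grip": [200,200,200,200,200,200,200,200,200,200]
}}

```text
time_s: 27.3
ee_pos: [536.3, -19.8, 194.8]
ee_rot: [171.2, 89.9, 170.9]
force: [-0.2, 0.3, -2.6]
gripper_width: 57.8
```

```bash
python3 -c "
from h import *
plan([537.3,-20.5,153])
p,d=env.grab_frame('wrist');q=p[:,:,::-1].copy();cv2.imwrite('pics/w10.png',q)
p,d=env.grab_frame('scene');q=p[:,:,::-1].copy();cv2.imwrite('pics/s10.png',q)
"
```

```text
pos [536.3 -19.8 194.8] q [ -3.3  16.   97.1   0.   67.  -93. ] t 27.3 F [-0.2  0.3 -2.6] w 57.8
turn [-0.0052 -0.001  -0.0002] slide cm [ 4.18 -0.07  0.11]
```

View pics/w10.png

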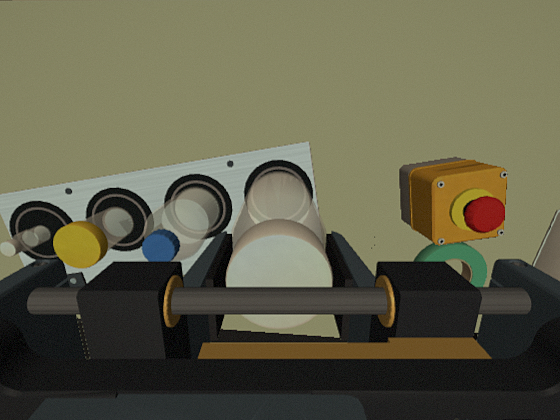

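View pics/s10.png

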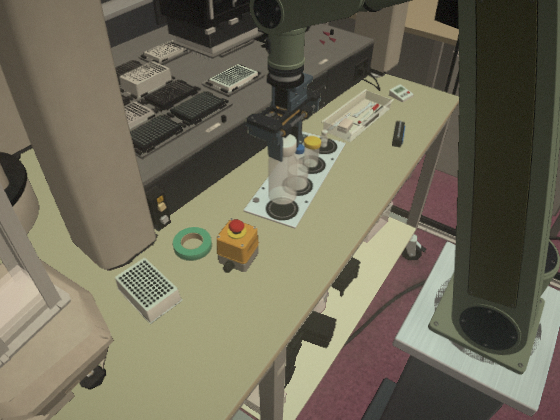

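The tall bottle hangs upright over mark a; its base is at x≈278 and the mark at x≈278. Lowering now.

Emit:
{"fn": "arm_command", "kwargs": {
  "slide": [
    [1,0,0.1],
    [2,-0.1,0.1],
    [3,-0.1,0.1],
    [3.6,-0.1,0.1],
    [4,-0.1,0.1],
    [4,-0.1,0.1],
    [4,-0.1,0.1],
    [4,-0.1,0.1]
  ],
  "turn": [
    [0,0,0],
    [0,0,0],
    [0,0,0],
    [0,0,0],
    [0,0,0],
    [0,0,0],
    [0,0,0],
    [0,0,0]
  ],
  "grip": [200,200,200,200,200,200,200,200]
}}

```text
time_s: 28.07
ee_pos: [538.2, -21.3, 155.0]
ee_rot: [4.5, 90.0, 4.1]
force: [0.1, -0.3, -2.3]
gripper_width: 57.5
```

```bash
python3 -c "
from h import *
plan([537.3,-20.5,153])"
```

```text
pos [538.2 -21.3 155. ] q [ -3.5  18.1 100.3   0.   61.6 -93.1] t 28.0667 F [ 0.1 -0.3 -2.3] w 57.5
turn [-0.0059  0.0004 -0.    ] slide cm [ 0.2   0.08 -0.09]
```

Emit:
{"fn": "arm_command", "kwargs": {
  "slide": [
    [0.1,0.1,-0.1],
    [0.1,0.1,-0.1],
    [0.1,0.1,-0.1]
  ],
  "turn": [
    [0,0,0],
    [0,0,0],
    [0,0,0]
  ],
  "grip": [200,200,200]
}}

```text
time_s: 28.32
ee_pos: [537.0, -20.2, 153.9]
ee_rot: [-61.1, 90.0, -61.4]
force: [-0.2, 0.0, -2.0]
gripper_width: 57.6
```

Emit:
{"fn": "arm_command", "kwargs": {
  "slide": [
    [0.1,0,0],
    [0.1,0,0]
  ],
  "turn": [
    [0,0,0],
    [0,0,0]
  ],
  "grip": [200,200]
}}

```text
time_s: 28.48
ee_pos: [537.4, -20.2, 153.4]
ee_rot: [-5.1, 89.9, -5.4]
force: [-0.6, -1.4, 1.0]
gripper_width: 57.8
```

Contact: the force rose from -2 to +1 N. Release and rise.

Emit:
{"fn": "arm_command", "kwargs": {
  "slide": [
    [0,0,0],
    [0,0,0],
    [0,0,0],
    [0,0,0],
    [0,0,0],
    [0,0,0],
    [-1,0,0],
    [-3,0,0],
    [-5,0,0],
    [-8,0,0],
    [-11,0,0],
    [-11,0,-3],
    [-11,0,-6],
    [-11,0,-9],
    [-11,0,-12],
    [-11,0,-15],
    [-11,0,-15],
    [-11,0,-15]
  ],
  "turn": [
    [0,0,0],
    [0,0,0],
    [0,0,0],
    [0,0,0],
    [0,0,0],
    [0,0,0],
    [0,0,0],
    [0,0,0],
    [0,0,0],
    [0,0,0],
    [0,0,0],
    [0,0,0],
    [0,0,0],
    [0,0,0],
    [0,0,0],
    [0,0,0],
    [0,0,0],
    [0,0,0]
  ],
  "grip": [60,40,20,0,0,0,0,0,0,0,0,0,0,0,0,0,0,0]
}}

```text
time_s: 29.98
ee_pos: [386.3, -19.4, 264.1]
ee_rot: [-5.2, 89.8, -5.6]
force: [0.8, -0.3, 0.1]
gripper_width: 91.2
```

```bash
python3 -c "
from h import *
plan([537.3,-20.5,153])
o=np.zeros((600,800,3),np.uint8)
for c in ('top','scene'):
    p,d=env.grab_frame(c);q=p[:,:,::-1].copy();cv2.imwrite(f'pics/{c}11.png',q)
    for n in ('vial','jar','buffer_bottle','tall_bottle'): print(c,n,[(round(r['p'],2),np.round(r['point']).tolist()) for r in env.search_frame(c,n)][:2])
    if c=='top': o[:300,:800]=cv2.resize(q[180:255,260:460],None,fx=4,fy=4)
    else: o[300:600,:480]=cv2.resize(q[120:220,230:390],None,fx=3,fy=3)
cv2.imwrite('pics/fin.png',o)
"
```

```text
pos [386.3 -19.4 264.1] q [ -4.6  -0.7 106.9  -0.   73.7 -94.2] t 29.9833 F [ 0.8 -0.3  0.1] w 91.2
turn [-0.006   0.0026  0.0002] slide cm [11.15 -0.02 15.07]
top vial [(0.64, [585.0, -310.0, 42.0])]
top jar [(0.97, [570.0, -213.0, 88.0])]
top buffer_bottle [(0.85, [545.0, -114.0, 105.0])]
top tall_bottle []
scene vial []
scene jar [(0.96, [563.0, -208.0, 71.0])]
scene buffer_bottle [(0.95, [536.0, -102.0, 92.0])]
scene tall_bottle [(0.63, [528.0, 3.0, 114.0])]
```

View pics/fin.png

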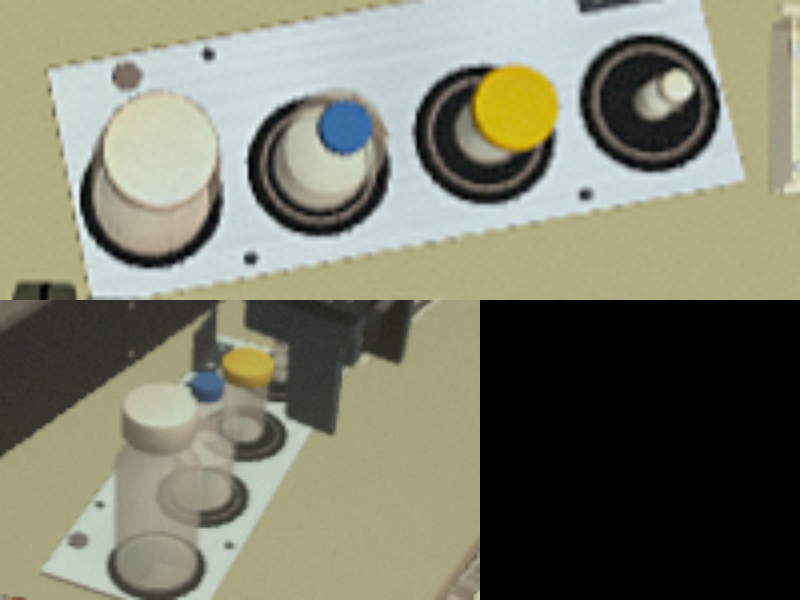

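```bash
python3 -c "
from h import *
M=dict(tall=(536.8,-20.4),buf=(552.7,-119.3),jar=(568.7,-217.8),vial=(584.9,-316.7))
for n,x,y,z in (('tall',161,149,177),('buf',346,126,133),('jar',516,107,88),('vial',676,86,58)):
    r=ray('top',260+(x+.5)/4-.5,180+(y+.5)/4-.5,z)[:2];print(n,r.round(1),(r-M[n]).round(1))
"
```

```text
tall [536.3 -21.3] [-0.5 -0.9]
buf [ 553.2 -119.4] [ 0.5 -0.1]
jar [ 569.2 -218.8] [ 0.5 -1. ]
vial [ 584.3 -316.8] [-0.6 -0.1]
```

All four are within about 1 mm of their marks and upright. Handing in.

```bash
python3 -c "
from h import *
print(env.job_done()); print(env.state()['time_s'])"
```

```text
the job is handed in; nothing more can be done
None
the job is handed in; nothing more can be done
```

The job is handed in with all four containers standing on the rail in order of height. The index plate is behind mark d, so the vial is on d, the jar on c, the blue-capped bottle on b and the tall bottle on a. The arm finished clear of them at about 30 s on the robot's clock.

- **Positions:** measuring each cap in the last top picture put every container within about 1.2 mm of its mark's centre; the limit is 14 mm. All four look upright.
- **Regrip:** the first grip on the blue bottle read 55.2 mm with a 5 N upward force, so I opened, went 5 mm lower and gripped again before lifting.
- **Checks that missed or disagreed:** in the last pictures the networks did not find the tall bottle from the top camera. They also missed the vial from the scene camera, where the gripper hid it. Their points for the other containers were 5–26 mm off the mark centres, because they report the visible surface rather than the axis. I relied on the cap measurements instead.

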